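# Open the red fume-extraction gate half way

### The job

Open the extraction port with the red handle half way: pull its stiff slide gate straight out until the red handle stands level with the yellow marks on its two guide rails, then let go of it. Leave the blue and green gates as they are.

Things in the scene. Friction and masses are not known exactly. Their poses are not given: they have to be found in the camera images.
- red_handle (a point): Centre of the red handle: upright block, 20 mm along the pull, 26 wide, 50 tall, z = 16 to 66 mm (centre 41), on the front of a flat metal blade (86 wide, top at z = 16). Axes: x along the slide, y across, z up; opens to -x, towards the robot +-0.2 rad. Shut, a grey fixed housing (120 x 120, 29 high) begins 35 mm behind (+x); round collar on it, 92 across, top z = 54, axis 95 mm behind.
- red_gate (a joint): Opening of the red gate, m: 0 shut, 0.050 at the yellow marks (half open), stop at 0.085. Starts 0 to 0.015 open. Friction about 9 N plus 15 N per m/s; stays where left. Two fixed steel rails (10 mm wide, 18 high) flank the blade at y = +-50 mm; each has a yellow mark 10 mm wide, centred 50 mm out from the shut handle's centre. A cross bar 8 mm high joins the rail ends.
- blue_handle (a point): centre of the blue handle of a like port (same sizes and axes as the red one), about 250 mm from its neighbour; red, blue and green stand in any order. Its gate starts anywhere from shut to 60 mm open and must stay as it is.
- green_handle (a point): centre of the green handle of a like port (same sizes and axes as the red one), about 250 mm from its neighbour; red, blue and green stand in any order. Its gate starts anywhere from shut to 60 mm open and must stay as it is.

How it is judged:
By the outcome, as a careful person would: the job done as asked, in the order asked, and still so for the second after the job is handed in, with the robot touching nothing.
It also fails if it takes over 32 s, if anything falls off the work surface, if the arm or the gripper's body presses on something with over 40 N, if the wrist force passes 120 N, or if a joint passes its speed limit or range.

### The arm

A 7-joint arm with a two-finger parallel gripper is mounted at the origin on the work surface. World frame = base frame: x ahead of the robot, y to its left, z up, the work surface at z = 0. Lengths are in m, angles in rad, forces in N, time in s.
With the tool pointing down it reaches from about 0.4 to 0.85 m from the base axis. Payload 10.4 kg.
Tool frame: the origin (TCP) lies midway between the tips of the shut fingers; the grasp point (between the pads) lies 19 mm behind it; z points along the fingers, y is the line along which they close (so a half turn about z gives the same grasp; the last joint's range is limited). The gripper opens to 87 mm and grips with 3 to 60 N. Pads are 19 mm wide; open, the fingers measure 117 mm over their backs; the gripper's body (75 mm by 190 mm) begins 51 mm behind the grasp point.
Start: joints at [1.109, 0.332, -0.065, 1.46, 0.022, 1.35, -0.088], TCP at [0.266, -0.566, 0.223] pointing down, gripper open.
Joint ranges: [-2.6, 2.6], [-0.5, 2.12], [-1.47, 1.34], [0.16, 2.42], [-1.27, 4.41], [0.06, 2.06], [-2.6, 2.6]. Speed limits (rad/s): [2.22, 2.22, 2.79, 2.79, 3.14, 3.14, 3.14].

### API

Orientations are given as a unit quaternion [x, y, z, w].
In Python, from bench import r gives the robot as it stands.
- The arm moves only by the tool move_arm, never from a script. Its argument "targets" is a list of rows, each a list of 3 entries, a list of its own where there are three numbers: the shift along the tool's x, y, z in cm, then the turn, a rotation vector about the tool's x, y, z in rad, then the opening in per cent of the stroke, from 0 (shut) to 100 (fully open). In form: [[[x, y, z], [wx, wy, wz], gripper], ...]. A call has 1 to 20 rows; each row shifts and turns the commanded pose from where the row before left it, along the tool's axes as they then stand; what a row does not reach is not made up. A row lasts 1/8 s, in which the tool goes at most 62.5 mm and 10.7 degrees, less where a joint would pass 70% of its speed; a pose out of reach is approached as far as the arm can. A call with a gripper value outside its range is refused whole. The fingers move at their own pace and stop on an object; "grip_force" is the grip in N (left out, the last holds). Time passes only in rows, so rows that do not move let the fingers close. It gives the time, the measured TCP pose, the force, the opening and the grip force at its end, in the units of the state.
- r.read_state(): the state, without advancing time (a new reading comes with each control period).
- r.camera(name): name is "scene" or "side" or "wrist"; returns a dict with "image" (420x560x3 uint8, blue, green, red), "vertical_fov" (degrees; the focal length in pixels is half the picture's height over the tangent of half this angle, whatever the lens; pixels are square), "cx", "cy" (the principal point, pixels), "cam_to_world" (4x4, takes a point from camera to world coordinates). Camera axes: x right, y down, z forward; pixel columns grow to the right and rows downward; lengths in m; the calibration is good to about 2 mm. The wrist camera is an equidistant fisheye: a pixel r from the principal point sees the ray r / f radians off the axis. A picture is of the moment at which its call begins. There is no depth.
- r.close_job(): hands the job in; it is judged then, once.
The state is a dict: "time": time; "joint_positions": joint angles; "joint_vel": joint speeds; "joint_torque": joint torques, N m; "ee_pos": TCP position; "eef_rot": TCP orientation; "ft_force": force on the tool from outside, world axes, zero at the start; "torque": the same for the moment, N m; "width": finger opening in m; "grip_force": force on a finger pad.
Only numpy, scipy, OpenCV 4.12 (cv2) and the standard library are available. Lean on these libraries where they do the work, as an engineer would, in place of code of your own. Each camera call takes 0.05 s, during which the arm holds its last target. There are 200 camera calls.

## Working session

There is one attempt and no reset: what is moved stays moved. The work goes in short steps, Python scripts to look and compute and a tool call to move; the robot and the scene stay as the last step left them, time stands still between calls to the robot, and variables do not carry over. Pictures are saved under pics/ and viewed, at most 10 in all, crops included, and the job is handed in when it is done.

Besides the shell and the picture viewer there is one more tool, called after "Emit:" as a command line: name --argument value ..., lists and objects as JSON in quotes. move_arm: Moves the arm, as the interface text tells. Its arguments: {"type":"object","properties":{"targets":{"type":"array"},"grip_force":{"type":"number"}},"required":["targets"]}

```bash
mkdir -p pics; ls; python3 - <<'E'
from bench import r
import cv2,numpy as np
s=r.read_state(); print({k:np.round(v,3).tolist() for k,v in s.items()})
for n in("scene","side"):
    c=r.camera(n); cv2.imwrite(f"pics/{n}0.png",c["image"]); print(n,c["vertical_fov"],c["cx"],c["cy"],np.round(c["cam_to_world"],3).tolist())
E
```

```text
pics
{'time': 0.0, 'joint_positions': [1.109, 0.333, -0.065, 1.461, 0.022, 1.35, -0.088], 'joint_vel': [-0.001, -0.0, -0.001, -0.001, 0.0, 0.0, 0.001], 'joint_torque': [0.0, -62.326, 0.025, -38.99, -0.061, 0.04, 0.0], 'ee_pos': [0.265, -0.565, 0.222], 'eef_rot': [0.976, 0.218, -0.0, -0.001], 'ft_force': [0.418, -0.645, -0.573], 'torque': [-0.024, 0.005, -0.036], 'grip_force': 0.0, 'width': 0.088}
scene 52.45787251481854 272.6304072154116 210.6072043095738 [[0.656, 0.632, -0.413, 0.927], [0.755, -0.546, 0.364, -0.325], [0.004, -0.55, -0.835, 0.757], [0.0, 0.0, 0.0, 1.0]]
side 55.75845857872583 281.13031229252283 205.81410126701712 [[0.958, -0.192, 0.212, 0.394], [-0.286, -0.644, 0.709, -0.611], [-0.0, -0.74, -0.672, 0.617], [0.0, 0.0, 0.0, 1.0]]
```

View pics/scene0.png

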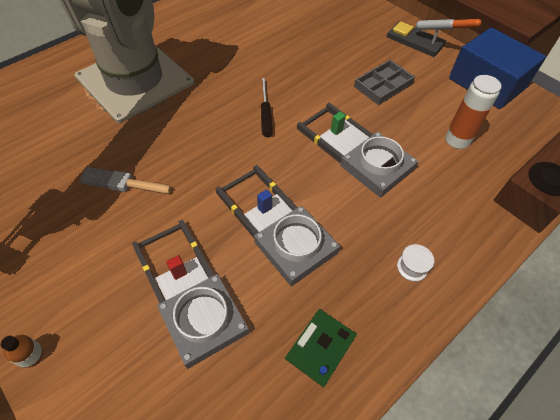

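View pics/side0.png

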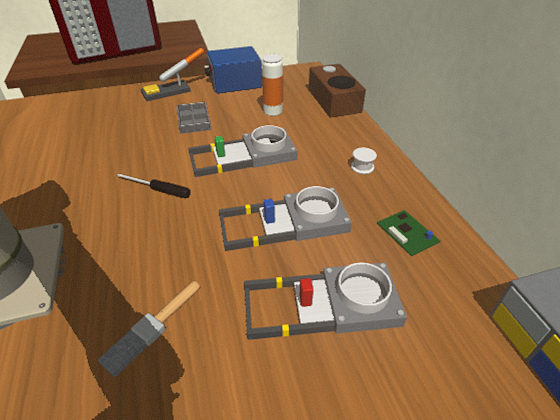

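The scene view shows the red handle at (176,267), with its marks at (146,268) and (194,245). In the side view the handle is at (307,292), with marks at (279,282) and (285,330). I'll measure these now.

```bash
cat > h.py <<'E'
from bench import r
import cv2,numpy as np
def ray(c,p):
    f=210/np.tan(np.radians(c["vertical_fov"])/2);T=np.array(c["cam_to_world"])
    d=T[:3,:3]@[(p[0]-c["cx"])/f,(p[1]-c["cy"])/f,1]; return T[:3,3],d/np.linalg.norm(d)
def plane(c,p,z):
    o,d=ray(c,p); return o+d*(z-o[2])/d[2]
def tri(rs):
    A=sum(np.eye(3)-np.outer(d,d) for o,d in rs); b=sum((np.eye(3)-np.outer(d,d))@o for o,d in rs)
    return np.linalg.solve(A,b)
def blobs(img,col,amin=8):
    h,s,v=cv2.split(cv2.cvtColor(img,cv2.COLOR_BGR2HSV))
    m={"red":((h<6)|(h>174))&(s>170)&(v>60),"yellow":(h>20)&(h<32)&(s>180)&(v>110),
       "blue":(h>105)&(h<130)&(s>120)&(v>50),"green":(h>50)&(h<75)&(s>120)&(v>50)}[col].astype(np.uint8)
    n,l,st,ce=cv2.connectedComponentsWithStats(m)
    return [(ce[i],st[i]) for i in range(1,n) if st[i][4]>=amin]
def near(img,col,p,R=14):
    b=[x for x in blobs(img,col) if np.hypot(*(x[0]-p))<R]
    return max(b,key=lambda x:x[1][4])
G={"scene":dict(h=(176,267),a=(146,268),b=(194,245)),"side":dict(h=(307,292),a=(279,282),b=(285,330))}
E
python3 - <<'E'
from h import *
R={}
for n in G:
    c=r.camera(n);im=c["image"]
    for k,p in G[n].items():
        ce,st=near(im,"red" if k=="h" else "yellow",p); print(n,k,ce.round(1),st)
        if k!="h": print("  z18",plane(c,ce,.018).round(4))
        else: print("  z41",plane(c,ce,.041).round(4))
        R[n,k]=ray(c,ce)
for k,s in(("h","h"),("a","a"),("b","b"),("a","b"),("b","a")): print(k,s,tri([R["scene",k],R["side",s]]).round(4))
E
```

```text
scene h [174.6 264.1] [166 256  17  21 191]
  z41 [ 0.5431 -0.2292  0.041 ]Traceback (most recent call last):
  File "<stdin>", line 6, in <module>
  File "h.py", line 19, in near
    return max(b,key=lambda x:x[1][4])
ValueError: max() iterable argument is empty
```

```bash
python3 - <<'E'
from h import *
for n in G:
    c=r.camera(n);im=c["image"];hsv=cv2.cvtColor(im,cv2.COLOR_BGR2HSV)
    for k in "ab":
        x,y=G[n][k]; print(n,k,hsv[y-4:y+5:2,x-4:x+5:2].tolist())
    x,y=G[n]["h"]; print(hsv[y-16:y+17:3,x].tolist())
c=[cv2.resize(r.camera(n)["image"][y-50:y+50,x-65:x+65],None,fx=6,fy=6,interpolation=0) for n,(x,y) in (("scene",(170,265)),("side",(290,300)))]
cv2.imwrite("pics/crop.png",cv2.resize(np.hstack(c),None,fx=.5,fy=.5,interpolation=0))
E
```

```text
scene a [[[13, 50, 81], [10, 31, 75], [7, 30, 76], [14, 151, 88], [12, 146, 84]], [[20, 168, 173], [24, 177, 227], [25, 177, 236], [21, 183, 176], [13, 149, 82]], [[14, 159, 165], [25, 178, 237], [25, 178, 237], [25, 178, 237], [14, 152, 84]], [[13, 157, 166], [24, 176, 233], [20, 118, 123], [12, 43, 78], [12, 95, 78]], [[13, 159, 160], [13, 154, 151], [8, 37, 76], [11, 37, 75], [9, 34, 74]]]
scene b [[[13, 40, 76], [13, 31, 75], [23, 153, 148], [15, 159, 93], [12, 147, 78]], [[22, 153, 125], [24, 176, 233], [25, 176, 237], [21, 181, 175], [12, 147, 78]], [[14, 136, 114], [24, 178, 235], [25, 176, 237], [23, 170, 187], [12, 138, 76]], [[12, 156, 150], [22, 176, 175], [18, 75, 92], [14, 37, 76], [12, 92, 75]], [[13, 155, 148], [18, 172, 154], [15, 40, 77], [12, 34, 75], [12, 34, 75]]]
[[13, 158, 157], [13, 154, 156], [1, 196, 174], [2, 200, 177], [1, 198, 180], [2, 182, 108], [2, 172, 92], [2, 172, 92], [2, 169, 92], [2, 169, 92], [13, 14, 216]]
side a [[[17, 83, 110], [28, 255, 255], [27, 255, 250], [25, 222, 242], [120, 10, 80]], [[118, 55, 88], [28, 255, 255], [27, 255, 247], [25, 255, 245], [123, 31, 91]], [[115, 39, 79], [25, 253, 212], [25, 255, 219], [25, 236, 204], [139, 28, 72]], [[141, 25, 71], [25, 251, 199], [25, 255, 209], [25, 233, 197], [159, 27, 65]], [[146, 28, 64], [25, 240, 201], [25, 255, 213], [25, 238, 198], [113, 33, 69]]]
side b [[[30, 35, 94], [28, 255, 255], [27, 255, 247], [26, 255, 247], [113, 58, 88]], [[118, 56, 87], [28, 255, 255], [27, 255, 247], [27, 255, 255], [117, 86, 92]], [[120, 39, 85], [25, 255, 232], [25, 255, 229], [25, 255, 233], [21, 62, 87]], [[127, 33, 70], [25, 255, 196], [25, 255, 211], [25, 255, 218], [22, 62, 78]], [[125, 23, 68], [25, 255, 196], [25, 255, 212], [25, 255, 215], [30, 36, 77]]]
[[68, 12, 88], [2, 205, 200], [1, 199, 199], [2, 207, 198], [3, 207, 201], [4, 204, 165], [2, 185, 160], [3, 204, 155], [3, 192, 157], [3, 203, 152], [6, 28, 191]]
```

View pics/crop.png

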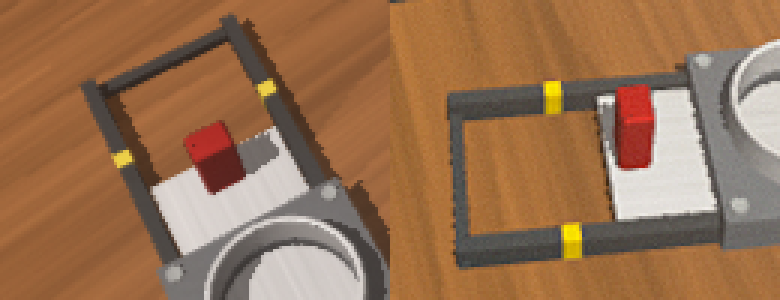

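The crops show the marks and the handle clearly, and the brighter top faces separate well. I'll use only those, cast onto planes at z = 18 mm and 66 mm.

```bash
cat > m.py <<'E'
from h import *
def top(c,p,kind,n,R=14):
    h,s,v=cv2.split(cv2.cvtColor(c["image"],cv2.COLOR_BGR2HSV))
    if kind=="y": m=(h>=20)&(h<32)&(s>140)&(v>(140 if n=="scene" else 238))
    else: m=((h<8)|(h>174))&(s>150)&(v>(140 if n=="scene" else 180))
    w=np.zeros(m.shape,np.uint8); w[p[1]-R:p[1]+R,p[0]-R:p[0]+R]=1
    k,l,st,ce=cv2.connectedComponentsWithStats(m.astype(np.uint8)*w)
    i=1+np.argmax(st[1:,4]); return ce[i],st[i]
def measure(H=None):
    H=H or {}
    for n in G:
        c=r.camera(n);q=[]
        for k in "ab":
            ce,st=top(c,G[n][k],"y",n); q.append(plane(c,ce,.018))
            print(n,k,ce.round(1),st,q[-1].round(4))
        q.sort(key=lambda t:t[1]); mid=(q[0]+q[1])/2
        d=q[1]-q[0]; u=np.array([d[1],-d[0]])/np.hypot(*d[:2])
        ce,st=top(c,H.get(n,G[n]["h"]),"r",n,18); t=plane(c,ce,.066)
        w=(t-mid)[:2]; print(n,"handle",ce.round(1),st,t.round(4),"mid",mid.round(4),"span",np.hypot(*d[:2]).round(4),"yaw",np.arctan2(u[1],u[0]).round(3),"ahead of marks",(w@u).round(4),"lat",(w@[-u[1],u[0]]).round(4))
E
python3 -c "
from m import *
measure()"
```

```text
scene a [145.3 267.3] [142 265   8   6  31] [ 0.4999 -0.2722  0.018 ]
scene b [193.2 244. ] [190 241   7   8  31] [ 0.5181 -0.1738  0.018 ]
scene handle [173.5 261.8] [166 256  16  13 127] [ 0.5514 -0.2315  0.066 ] mid [ 0.509 -0.223  0.018] span 0.1 yaw -0.183 ahead of marks 0.0432 lat -0.0007
side a [278.9 279.1] [277 277   5   5  22] [ 0.5209 -0.1727  0.018 ]
side b [285.2 327.1] [283 325   6   5  27] [ 0.5029 -0.2713  0.018 ]
side handle [306.6 284.5] [301 279  12  12 116] [ 0.5525 -0.2321  0.066 ] mid [ 0.5119 -0.222   0.018 ] span 0.1003 yaw -0.18 ahead of marks 0.0418 lat -0.0026
```

Emit:
move_arm --targets '[[[4, -1.8, 0], [0, 0, 0], 60], [[4, -1.8, 0], [0, 0, 0], 60], [[4, -1.8, 0], [0, 0, 0], 60], [[4, -1.8, 0], [0, 0, 0], 60], [[4, -1.8, 0], [0, 0, 0], 60], [[4, -1.8, 0], [0, 0, 0], 60], [[4, -1.8, 0], [0, 0, 0], 60], [[4, -1.8, 0], [0, 0, 0], 60], [[4, -1.8, 0], [0, 0, 0], 60], [[4, -1.8, 0], [0, 0, 0], 60], [[0, 0, 0], [0, 0, 0.155], 60], [[0, 0, 0], [0, 0, 0.155], 60], [[0, 0, 0], [0, 0, 0.155], 60], [[0, 0, 0], [0, 0, 0.155], 60], [[0, 0, 4], [0, 0, 0], 60], [[0, 0, 4], [0, 0, 0], 60], [[0, 0, 0], [0, 0, 0], 60]]'

```text
time: 2.58
ee_pos: [0.5493, -0.2323, 0.1399]
eef_rot: [0.996, -0.09, -0.003, -0.001]
ft_force: [-0.1, 0.3, 0.4]
width: 0.0521
grip_force: 0.0
```

```bash
python3 - <<'E'
from h import *
c=r.camera("wrist"); cv2.imwrite("pics/w1.png",c["image"]); print(c["vertical_fov"],c["cx"],c["cy"],np.round(c["cam_to_world"],3).tolist())
E
```

```text
65.70646984690485 278.41891406535433 202.60384410451877 [[-0.179, -0.943, -0.282, 0.627], [-0.984, 0.172, 0.052, -0.247], [-0.0, 0.287, -0.958, 0.301], [0.0, 0.0, 0.0, 1.0]]
```

View pics/w1.png

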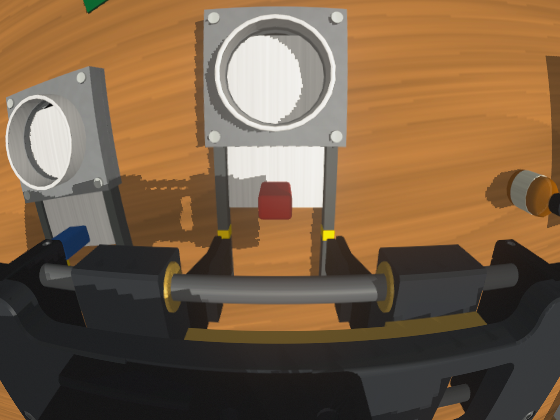

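The wrist view shows the red handle at (275,200), midway between the fingers, with the marks at (225,235) and (329,235). I'll use it as a third measurement.

```bash
cat >> h.py <<'E'
def wplane(c,p,z):
    f=210/np.tan(np.radians(c["vertical_fov"])/2);T=np.array(c["cam_to_world"])
    d=np.array([p[0]-c["cx"],p[1]-c["cy"]]);q=np.hypot(*d);a=q/f
    d=T[:3,:3]@np.r_[d/q*np.sin(a),np.cos(a)]; return T[:3,3]+d*(z-T[2,3])/d[2]
E
python3 - <<'E'
from h import *
c=r.camera("wrist");hsv=cv2.cvtColor(c["image"],cv2.COLOR_BGR2HSV);h,s,v=cv2.split(hsv)
print(hsv[178:222:2,275].tolist())
m=((h>=20)&(h<32)&(s>140)&(v>120)).astype(np.uint8);m[:222]=0;m[245:]=0
n,l,st,ce=cv2.connectedComponentsWithStats(m);q=[]
for i in range(1,n):
    if st[i][4]>25: p=wplane(c,ce[i],.018);q.append(p);print(ce[i].round(1),st[i],p.round(4))
R=((h<8)|(h>172))&(s>120);ys,xs=np.where(R[175:225,250:300]);print("red box",xs.min()+250,xs.max()+250,ys.min()+175,ys.max()+175)
for y in range(178,222,4):
    w=np.where(R[y,250:300])[0]; print(y, w.min()+250 if len(w) else None,w.max()+250 if len(w) else None, wplane(c,(275,y),.066)[:2].round(4))
E
```

```text
[[21, 8, 238], [21, 8, 238], [21, 8, 238], [3, 126, 125], [3, 131, 123], [4, 127, 116], [4, 126, 115], [4, 130, 114], [4, 131, 115], [3, 136, 118], [3, 151, 133], [3, 154, 136], [3, 156, 136], [3, 159, 135], [3, 161, 135], [3, 161, 133], [3, 166, 134], [3, 167, 133], [3, 168, 132], [3, 170, 132], [3, 171, 130], [8, 161, 136]]
[223.8 233.9] [218 231  12   8  76] [ 0.523  -0.1748  0.018 ]
[326.6 235. ] [320 230  14  12 120] [ 0.5043 -0.2713  0.018 ]
red box 258 290 184 219
178 None None [ 0.5776 -0.2353]
182 None None [ 0.5746 -0.2347]
186 262 288 [ 0.5715 -0.2342]
190 261 289 [ 0.5685 -0.2336]
194 260 289 [ 0.5654 -0.233 ]
198 259 290 [ 0.5623 -0.2325]
202 258 290 [ 0.5592 -0.2319]
206 258 290 [ 0.556  -0.2313]
210 258 290 [ 0.5529 -0.2307]
214 259 290 [ 0.5497 -0.2301]
218 259 289 [ 0.5465 -0.2295]
```

Emit:
move_arm --targets '[[[0.35, -0.15, 0], [0, 0, 0], 60], [[0, 0, 3], [0, 0, 0], 60], [[0, 0, 3], [0, 0, 0], 60], [[0, 0, 3], [0, 0, 0], 60], [[0, 0, 1.6], [0, 0, 0], 60], [[0, 0, 1], [0, 0, 0], 60], [[0, 0, 0], [0, 0, 0], 60]]' --grip_force 50

```text
time: 3.55
ee_pos: [0.5552, -0.2321, 0.0269]
eef_rot: [0.996, -0.09, 0.0, 0.0]
ft_force: [-0.8, 0.0, 0.2]
width: 0.0525
grip_force: 0.0
```

Emit:
move_arm --targets '[[[0, 0, 0], [0, 0, 0], 0], [[0, 0, 0], [0, 0, 0], 0], [[0, 0, 0], [0, 0, 0], 0], [[0, 0, 0], [0, 0, 0], 0], [[0, 0, 0], [0, 0, 0], 0], [[0, 0, 0], [0, 0, 0], 0]]'

```text
time: 4.3
ee_pos: [0.5555, -0.2305, 0.027]
eef_rot: [0.996, -0.09, 0.0, -0.001]
ft_force: [-0.7, 4.8, 4.3]
width: 0.0257
grip_force: 50.0
```

Emit:
move_arm --targets '[[[-0.3, 0, 0], [0, 0, 0], 0], [[-0.3, 0, 0], [0, 0, 0], 0], [[-0.3, 0, 0], [0, 0, 0], 0], [[-0.3, 0, 0], [0, 0, 0], 0], [[-0.3, 0, 0], [0, 0, 0], 0], [[-0.3, 0, 0], [0, 0, 0], 0], [[-0.3, 0, 0], [0, 0, 0], 0], [[-0.3, 0, 0], [0, 0, 0], 0], [[-0.3, 0, 0], [0, 0, 0], 0], [[-0.3, 0, 0], [0, 0, 0], 0], [[-0.3, 0, 0], [0, 0, 0], 0], [[-0.3, 0, 0], [0, 0, 0], 0], [[-0.3, 0, 0], [0, 0, 0], 0], [[0, 0, 0], [0, 0, 0], 0], [[0, 0, 0], [0, 0, 0], 0]]'

```text
time: 6.18
ee_pos: [0.5185, -0.2237, 0.027]
eef_rot: [0.996, -0.09, 0.002, -0.001]
ft_force: [6.9, 3.6, -2.8]
width: 0.0257
grip_force: 50.0
```

```bash
python3 - <<'E'
from h import *
c=[cv2.resize(r.camera(n)["image"][y-50:y+50,x-65:x+65],None,fx=3,fy=3,interpolation=0) for n,(x,y) in (("scene",(170,255)),("side",(290,300)))]
cv2.imwrite("pics/p1.png",np.hstack(c)); print(r.read_state()["ee_pos"])
E
```

```text
[ 0.51850568 -0.22372387  0.0269913 ]
```

View pics/p1.png

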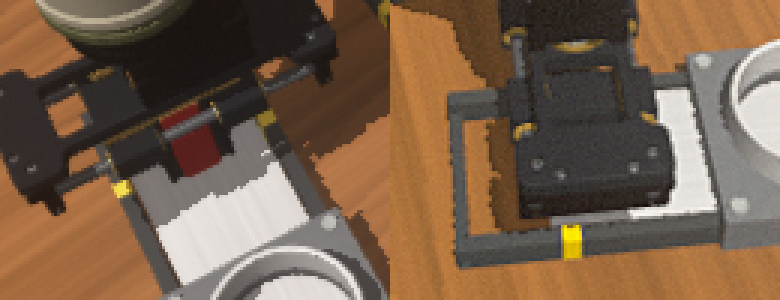

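The handle follows the gripper without slipping: 37.6 mm pulled so far, with about 4.4 mm left. I'll finish the pull, let go, lift clear and re-measure.

Emit:
move_arm --targets '[[[-0.15, 0, 0], [0, 0, 0], 0], [[-0.15, 0, 0], [0, 0, 0], 0], [[-0.14, 0, 0], [0, 0, 0], 0], [[0, 0, 0], [0, 0, 0], 0], [[0, 0, 0], [0, 0, 0], 0]]'

```text
time: 6.9
ee_pos: [0.5144, -0.223, 0.027]
eef_rot: [0.996, -0.09, 0.002, -0.0]
ft_force: [8.9, 4.6, -4.6]
width: 0.0257
grip_force: 50.0
```

Emit:
move_arm --targets '[[[0, 0, 0], [0, 0, 0], 60], [[0, 0, 0], [0, 0, 0], 60], [[0, 0, 0], [0, 0, 0], 60], [[0, 0, -2], [0, 0, 0], 60], [[0, 0, -4], [0, 0, 0], 60], [[0, 0, -5], [0, 0, 0], 60], [[-4, 0, -5], [0, 0, 0], 60], [[-5, 0, -5], [0, 0, 0], 60], [[-5, 0, 0], [0, 0, 0], 60], [[0, 0, 0], [0, 0, 0], 60]]'

```text
time: 8.15
ee_pos: [0.3787, -0.2005, 0.2303]
eef_rot: [0.996, -0.092, 0.0, 0.001]
ft_force: [-0.1, -0.0, -0.5]
width: 0.052
grip_force: 0.0
```

```bash
python3 - <<'E'
from m import *
c=[cv2.resize(r.camera(n)["image"][y-50:y+50,x-65:x+65],None,fx=3,fy=3,interpolation=0) for n,(x,y) in (("scene",(170,255)),("side",(290,300)))]
cv2.imwrite("pics/p2.png",np.hstack(c)); cv2.imwrite("pics/w2.png",r.camera("wrist")["image"])
try: measure({"scene":(164,243),"side":(278,287)})
except Exception as e: print(e)
E
```

```text
scene a [145.3 267.3] [142 265   8   6  31] [ 0.4999 -0.2722  0.018 ]
scene b [193.3 243.8] [190 241   7   7  29] [ 0.5178 -0.1734  0.018 ]
scene handle [164.6 244.2] [157 238  16  14 121] [ 0.5104 -0.2238  0.066 ] mid [ 0.5088 -0.2228  0.018 ] span 0.1004 yaw -0.18 ahead of marks 0.0017 lat -0.0007
side a [278.8 278.2] [277 277   5   4  17] [ 0.5213 -0.1707  0.018 ]
side b [285.2 327.5] [283 325   6   6  32] [ 0.5028 -0.272   0.018 ]
side handle [282.1 287. ] [277 281  11  13 131] [ 0.5112 -0.2252  0.066 ] mid [ 0.512  -0.2213  0.018 ] span 0.1029 yaw -0.181 ahead of marks -0.0001 lat -0.0039
```

View pics/p2.png

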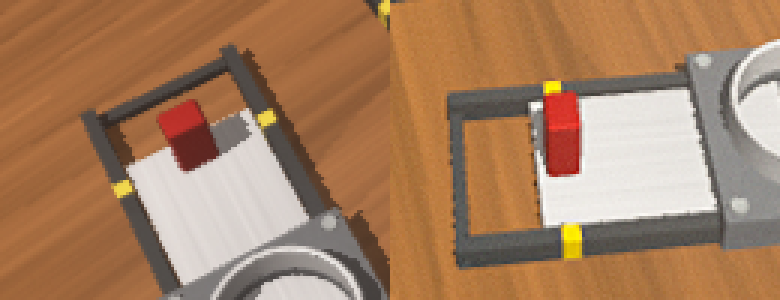

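View pics/w2.png

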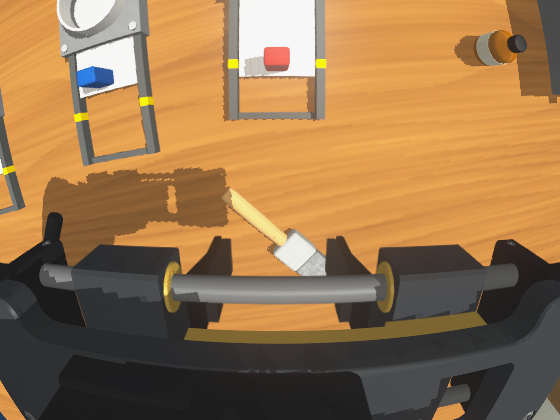

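The handle now stands level with both yellow marks. The scene view puts it +1.7 mm from them and the side view −0.1 mm. The gripper is clear, and the blue and green gates were never touched.

```bash
python3 -c "
from bench import r
print(r.close_job())"
```

```text
the job is handed in; nothing more can be done
None
```

The red gate is half open, with its handle level with the yellow marks to within about 1–2 mm by camera; I let go of it, left the blue and green gates untouched, and handed the job in at about 8 s.

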